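Count two clamp nuts into the kit tray

TASK

Each kit takes two clamp nuts: of the three short knurled brass nuts with a stepped collar on top that stand on the bench, put any two into the empty low grey tray, standing upright on its floor, collar up, beside each other. Leave the third nut standing where it is. The taller brass columns and the flat brass disc are not part of the kit.

Things in the scene. Friction and masses are not known exactly. Their poses are not given: they have to be found in the camera images.
- tray: Empty low open tray of grey plastic, fixed to the bench: 200 mm along its x, 140 mm along its y, 25 mm high outside; walls and floor 4 mm thick, so that the inside is 192 by 132 mm and its floor lies 4 mm above the bench. Origin: centre of its underside; z up.
- nut_a: Short brass clamp nut, one of three alike, standing on the bench: a round knurled head 40 mm in diameter and 26 mm high, on it a smooth collar 24 mm in diameter and 10 mm high (36 mm high in all; about 250 g). Origin: centre of its underside; z up through the collar; yaw is of no account.
- nut_b: Short brass clamp nut, one of three alike, standing on the bench: a round knurled head 40 mm in diameter and 26 mm high, on it a smooth collar 24 mm in diameter and 10 mm high (36 mm high in all; about 250 g). Origin: centre of its underside; z up through the collar; yaw is of no account.
- nut_c: Short brass clamp nut, one of three alike, standing on the bench: a round knurled head 40 mm in diameter and 26 mm high, on it a smooth collar 24 mm in diameter and 10 mm high (36 mm high in all; about 250 g). Origin: centre of its underside; z up through the collar; yaw is of no account. Bystanders, brass too: two columns 40 mm across, 65 mm high; a disc 60 by 10 mm; centres 75 mm apart or more.
There are look-alikes about, which are no part of the job. What is shaped like the nut_b but green is not meant. What is shaped like the nut_a but purple is not meant.

How it is judged:
By the outcome, as a careful person would: the job done as asked, in the order asked, and still so for the second after the job is handed in, with the robot touching nothing.
It also fails if it takes over 51 s, if anything falls off the work surface, if the arm or the gripper's body presses on something with over 40 N, if the wrist force passes 120 N, or if a joint passes its speed limit or range.

ROBOT

A 6-joint arm with a two-finger parallel gripper is mounted at the origin on the work surface. World frame = base frame: x ahead of the robot, y to its left, z up, the work surface at z = 0. Lengths are in mm, angles in rad, forces in N, time in s.
With the tool pointing down it reaches from about 200 to 875 mm from the base axis. Payload 3.4 kg.
Tool frame: the origin (TCP) lies on the centre line of the jaws, within the pads' length; the fingertips stand 8 mm ahead of it and the grasp point (between the pads) lies 11 mm behind it; z points along the fingers, y is the line along which they close (so a half turn about z gives the same grasp; the last joint's range is limited). The gripper opens to 94 mm and grips with 3 to 60 N. Pads are 16 mm wide; open, the fingers measure 119 mm over their backs; the gripper's body (75 mm by 177 mm) begins 78 mm behind the grasp point.
Start: joints at [-1.26, 0.276, 1.505, -0, 1.361, -0.121], TCP at [240.645, -522.259, 213.493] pointing down, gripper open.
Joint ranges: [-2.89, 2.89], [-0.75, 2.08], [0.22, 2.7], [-1.18, 4.32], [0.11, 2.71], [-2.7, 2.7]. Speed limits (rad/s): [2.57, 2.57, 3.14, 3.14, 3.14, 3.14].

INTERFACE

Orientations are given as a unit quaternion [w, x, y, z].
In Python, from cell import robot gives the robot as it stands.
- The arm moves only by the shell command python3 -m inch 'ROWS'. ROWS is JSON, a list that holds one entry, the list of rows, each a list of 7 numbers: the turn, a rotation vector about the world's x, y, z in rad, then the shift along the world's x, y, z in mm, then the closure, from 0 (fully open) to 1 (shut). In form: [[[wx, wy, wz, tx, ty, tz, claw], ...]]. A call has 1 to 10 rows; each row shifts and turns the commanded pose from where the row before left it; what a row does not reach is not made up. A row lasts 1/8 s, in which the tool goes at most 62.5 mm and 10.7 degrees, less where a joint would pass 70% of its speed; a pose out of reach is approached as far as the arm can. A call with a gripper value outside its range is refused whole. The fingers move at their own pace and stop on an object; the grip force is fixed at half the most. Time passes only in rows, so rows that do not move let the fingers close. It gives the time, the measured TCP pose, the force, the opening and the grip force at its end, in the units of the state.
- robot.read_state(): the state, without advancing time (a new reading comes with each control period).
- robot.capture(name): name is "side" or "top" or "wrist"; returns a dict with "frame" (400x640x3 uint8, blue, green, red), "fx", "fy", "cx", "cy" (pixels), "eye" and "orientation" of the camera in the world; the wrist camera has in their place "tool_from_camera" (4x4, takes a point from camera to tool coordinates, whose origin is the TCP and whose axes are the flange's). Camera axes: x right, y up, looking along -z (the intrinsics and any distortion apply to the point x, -y, -z); pixel columns grow to the right and rows downward; lengths in mm; the calibration is good to about 2 mm. A picture is of the moment at which its call begins: read the wrist's pose just before it. There is no depth.
- robot.hand_in(): hands the job in; it is judged then, once.
The state is a dict: "clock": time; "joints": joint angles; "joint_vel": joint speeds; "effort": joint torques, N m; "eef_pos": TCP position; "orientation": TCP orientation; "contact_force": force on the tool from outside, world axes, zero at the start; "ft_torque": the same for the moment, N m; "gripper_width": finger opening in mm; "grip_force": force on a finger pad.
Only numpy, scipy, OpenCV 4.12 (cv2) and the standard library are available. Lean on these libraries where they do the work, as an engineer would, in place of code of your own. Each camera call takes 0.05 s, during which the arm holds its last target. There are 200 camera calls.

## Working session

There is one attempt and no reset: what is moved stays moved. The work goes in short steps, Python scripts to look and compute and a shell command to move; the robot and the scene stay as the last step left them, time stands still between calls to the robot, and variables do not carry over. Pictures are saved under pics/ and viewed, at most 10 in all, crops included, and the job is handed in when it is done.

```bash
mkdir -p pics; cat > h.py <<'E'
import numpy as np,cv2
from scipy.spatial.transform import Rotation as R
from cell import robot
def q(o): return R.from_quat([o[1],o[2],o[3],o[0]])
def ray(c,u,v):
    d=np.array([(u-c['cx'])/c['fx'],-(v-c['cy'])/c['fy'],-1.])
    return np.array(c['eye'],float), q(c['orientation']).apply(d)
def onz(c,u,v,z):
    e,d=ray(c,u,v); return e+d*(z-e[2])/d[2]
E
python3 - <<'E'
from h import *
for n in ('top','side'):
    c=robot.capture(n); cv2.imwrite(f'pics/{n}0.png',c['frame'])
    print({k:v for k,v in c.items() if k!='frame'})
print(robot.read_state())
E
```

```text
{'fx': 433.2201716363079, 'fy': 433.2201716363079, 'cx': 329.00267554161627, 'cy': 198.73729938804243, 'eye': array([386.79131744, -14.18764206, 846.41391753]), 'orientation': array([ 0.71220033,  0.04779899, -0.04759598, -0.69872782])}
{'fx': 430.44602651442284, 'fy': 430.44602651442284, 'cx': 324.4013009787238, 'cy': 198.63547513821496, 'eye': array([-162.450854  ,  608.75414717,  620.33411239]), 'orientation': array([-0.34412503, -0.1826478 ,  0.43993794,  0.80911826])}
{'clock': 0.1, 'joints': array([-1.26001931e+00,  2.76517623e-01,  1.50597742e+00, -3.21670013e-05,
        1.36068195e+00, -1.20995651e-01]), 'joint_vel': array([ 0.00195274, -0.00072662, -0.0040216 ,  0.00122403, -0.00062145,
        0.00057696]), 'effort': array([ 1.09467132e-03, -4.05458200e+01, -2.37780619e+01,  7.02485559e-02,
        2.99136818e-02, -5.84382292e-05]), 'eef_pos': array([ 240.46542189, -521.77574585,  212.71088247]), 'orientation': array([-7.87113469e-04,  9.76785885e-01,  2.14216494e-01, -9.07129074e-05]), 'contact_force': array([ 1.24033013, -0.13720664,  0.10918985]), 'ft_torque': array([ 0.06813048, -0.01649689,  0.00574967]), 'grip_force': 0.0, 'gripper_width': 94.04178431666729}
```

View pics/top0.png

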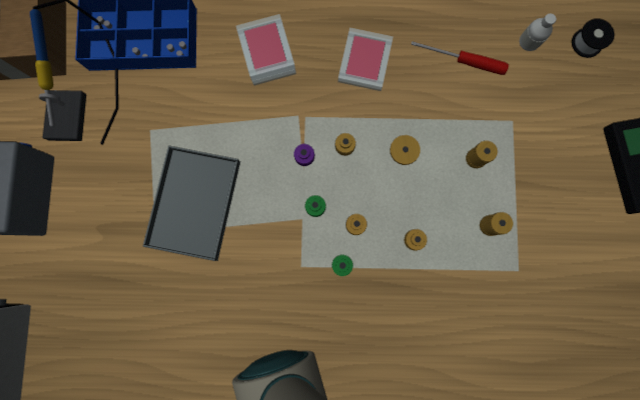

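View pics/side0.png

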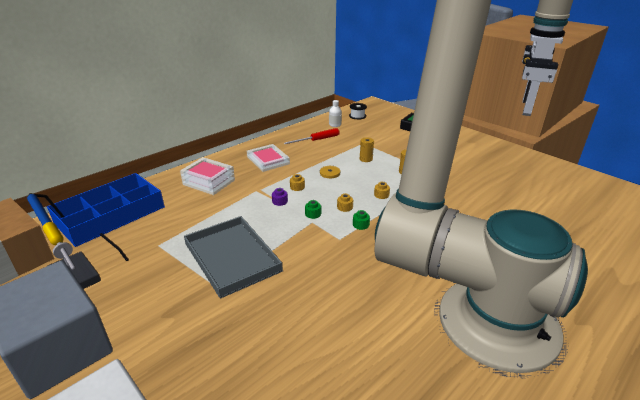

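Top view:
- **Brass nuts (short, with collar):** (345,144), (357,225) and (416,239).
- **Could be taken for them:** brass columns (482,154) and (497,224), brass disc (405,150), purple nut (304,155), green nuts (315,206) and (342,265).
- **Tray:** about (193,203).

I choose the nuts at (357,225) and (416,239), or the third if its clearances are better. Next I measure and check them in a close crop.

```bash
python3 - <<'E'
from h import *
c=robot.capture('top'); f=c['frame']
cv2.imwrite('pics/crop.png',cv2.resize(f[115:285,285:525],None,fx=3.3,fy=3.3,interpolation=cv2.INTER_CUBIC))
hsv=cv2.cvtColor(f,cv2.COLOR_BGR2HSV)
def blobs(lo,hi,nm):
    m=cv2.inRange(hsv,lo,hi); m[:115]=0;m[290:]=0;m[:,:285]=0;m[:,530:]=0
    m=cv2.morphologyEx(m,cv2.MORPH_CLOSE,np.ones((5,5)))
    for k in cv2.findContours(m,0,2)[0]:
        if cv2.contourArea(k)<100: continue
        (u,v),r=cv2.minEnclosingCircle(k)
        print(nm,round(u),round(v),round(r,1),onz(c,u,v,20).round(0))
blobs((12,140,60),(30,255,255),'brass');blobs((50,100,40),(85,255,255),'green');blobs((125,80,30),(160,255,255),'purple')
for p in [(170,147),(239,158),(218,260),(145,246)]: print(p,onz(c,*p,25).round(0))
E
```

```text
brass 415 239 10.6 [ 425. -178.   20.]
brass 356 224 10.2 [451. -65.  20.]
brass 496 224 16.1 [ 455. -333.   20.]
brass 481 154 15.9 [ 593. -309.   20.]
brass 405 150 14.6 [ 599. -159.   20.]
brass 345 143 10.1 [609. -41.  20.]
green 342 265 10.4 [373. -40.  20.]
green 315 206 10.4 [485.  14.  20.]
purple 304 154 10.8 [585.  39.  20.]
(170, 147) [594. 298.  25.]
(239, 158) [575. 163.  25.]
(218, 260) [378. 193.  25.]
(145, 246) [402. 332.  25.]
```

View pics/crop.png

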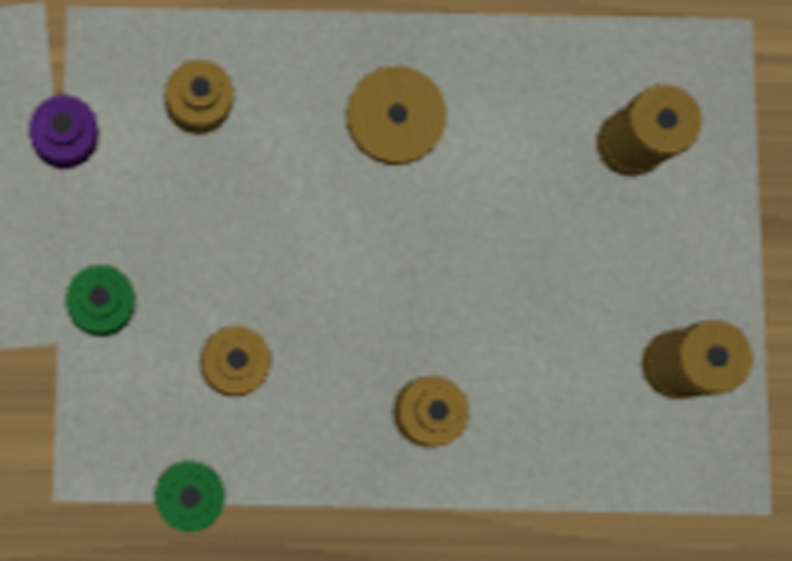

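The crop confirms it: the nuts at (357,225) and (416,239) each have a stepped collar and are short, and the third (345,144) is alike. The columns show long sides and the disc is flat. The present tool closing axis lies at 115°, which clears the neighbours of both chosen nuts, so no turning is needed. Now I go above the nut at (425,-178).

```bash
python3 -m inch '[[[0,0,0,20.5,38,-8,0],[0,0,0,20.5,38,-8,0],[0,0,0,20.5,38,-8,0],[0,0,0,20.5,38,-8,0],[0,0,0,20.5,38,-8,0],[0,0,0,20.5,38,-8,0],[0,0,0,20.5,38,-8,0],[0,0,0,20.5,38,-8,0],[0,0,0,20.5,39,-8,0],[0,0,0,0,0,0,0]]]'
cat > w.py <<'E'
# wrist look: brass blobs -> world at z
from h import *
import sys
z=float(sys.argv[1]); s=robot.read_state(); c=robot.capture('wrist'); f=c['frame']
cv2.imwrite(f'pics/w{sys.argv[2]}.png',f)
T=np.array(c['tool_from_camera']); r=q(s['orientation'])
print(s['clock'],s['eef_pos'].round(1))
c['eye']=s['eef_pos']+r.apply(T[:3,3]); Rw=r.as_matrix()@T[:3,:3]
x=R.from_matrix(Rw).as_quat(); c['orientation']=[x[3],*x[:3]]
m=cv2.inRange(cv2.cvtColor(f,cv2.COLOR_BGR2HSV),(12,140,50),(30,255,255))
m=cv2.morphologyEx(m,cv2.MORPH_CLOSE,np.ones((9,9)))
for k in cv2.findContours(m,0,2)[0]:
    if cv2.contourArea(k)<800: continue
    (u,v),rr=cv2.minEnclosingCircle(k)
    print(round(u),round(v),round(rr,1),onz(c,u,v,z).round(1))
# dark centre holes on collar tops
print([k for k in c if k!='frame'])
E
python3 w.py 26 1
```

```text
clock: 1.4
eef_pos: [425.2, -176.6, 140.8]
orientation: [-0.001, 0.976, 0.216, -0.001]
contact_force: [-0.6, 0.0, -0.9]
gripper_width: 93.9
grip_force: 0.0
1.4 [ 425.2 -176.6  140.8]
230 134 22.8 [455.  -66.5  26. ]
384 30 36.1 [ 598.4 -160.    26. ]
['fx', 'fy', 'cx', 'cy', 'tool_from_camera', 'eye', 'orientation']
```

View pics/w1.png

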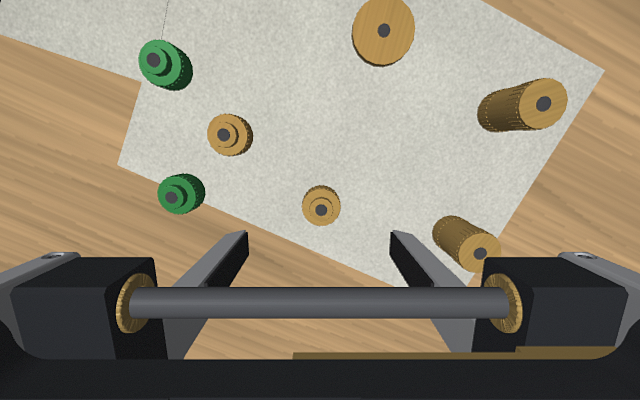

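The wrist view shows the target nut at (321,205) between the finger tips, with its dark bore at (321,210), and the second nut at (230,135) with its bore at (224,135). I cast these rays.

```bash
cat >> w.py <<'E'
for a in sys.argv[3:]:
    u,v,zz=map(float,a.split(',')); print(a,onz(c,u,v,zz).round(1))
E
python3 w.py 26 2 321,210,36 321,205,24 224,135,36
```

```text
1.45 [ 425.1 -178.3  141.1]
382 30 36.1 [ 598.2 -160.7   26. ]
['fx', 'fy', 'cx', 'cy', 'tool_from_camera', 'eye', 'orientation']
321,210,36 [ 425.4 -179.9   36. ]
321,205,24 [ 427.6 -179.    24. ]
224,135,36 [452.8 -66.2  36. ]
```

```bash
python3 -m inch '[[[0,0,0,0,0,-40,0],[0,0,0,0,0,-40,0],[0,0,0,0,0,-28,0],[0,0,0,0,0,-12,0],[0,0,0,0,0,-8,0],[0,0,0,0,0,0,0],[0,0,0,0,0,0,1],[0,0,0,0,0,0,1],[0,0,0,0,0,0,1],[0,0,0,0,0,0,1]]]'
```

```text
clock: 2.75
eef_pos: [425.3, -179.3, 13.7]
orientation: [0.0, 0.977, 0.214, 0.0]
contact_force: [-0.4, -0.2, 0.2]
gripper_width: 57.2
grip_force: 0.0
```

```bash
python3 -m inch '[[[0,0,0,0,0,0,1],[0,0,0,0,0,0,1],[0,0,0,0,0,0,1],[0,0,0,0,0,0,1],[0,0,0,0,0,20,1],[0,0,0,0,0,40,1],[0,0,0,0,0,40,1],[0,0,0,0,0,0,1]]]'
```

```text
clock: 3.75
eef_pos: [427.0, -180.4, 115.8]
orientation: [0.002, 0.977, 0.214, 0.002]
contact_force: [0.3, 0.4, -2.8]
gripper_width: 39.6
grip_force: 30.0
```

```bash
python3 -m inch '[[[0,0,0,6,22,0,1],[0,0,0,11,44,0,1],[0,0,0,11,44,0,1],[0,0,0,11,44,0,1],[0,0,0,11,45,0,1],[0,0,0,11,45,0,1],[0,0,0,11,44,0,1],[0,0,0,11,44,0,1],[0,0,0,11,44,0,1],[0,0,0,9,44,0,1]]]'
python3 -m inch '[[[0,0,0,0,0,0,1],[0,0,0,0,0,0,1]]]'; python3 w.py 26 3
```

```text
clock: 5.0
eef_pos: [527.1, 241.7, 110.9]
orientation: [0.0, 0.977, 0.214, -0.002]
contact_force: [0.8, -1.0, -2.8]
gripper_width: 39.4
grip_force: 30.0
clock: 5.25
eef_pos: [526.6, 239.9, 111.5]
orientation: [0.001, 0.977, 0.215, -0.002]
contact_force: [-0.0, 0.5, -2.2]
gripper_width: 39.6
grip_force: 30.0
5.25 [526.6 239.9 111.5]
['fx', 'fy', 'cx', 'cy', 'tool_from_camera', 'eye', 'orientation']
```

View pics/w3.png

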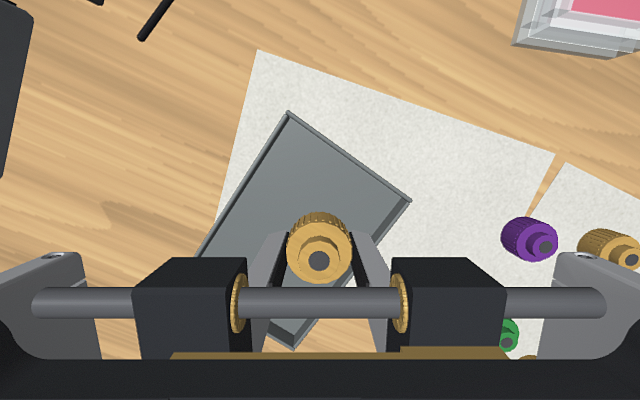

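The wrist view shows the nut upright in the jaws at (320,240) above the tray. Now I lower and release it.

```bash
python3 -m inch '[[[0,0,0,0,0,-30,1],[0,0,0,0,0,-30,1],[0,0,0,0,0,-20,1],[0,0,0,0,0,-8,1],[0,0,0,0,0,-3,1],[0,0,0,0,0,-1,1],[0,0,0,0,0,0,1],[0,0,0,0,0,0,1]]]'
```

```text
clock: 6.3
eef_pos: [528.5, 240.9, 22.1]
orientation: [0.0, 0.977, 0.214, 0.001]
contact_force: [0.4, 0.2, -2.5]
gripper_width: 39.6
grip_force: 30.0
```

```bash
python3 -m inch '[[[0,0,0,0,0,-2,1],[0,0,0,0,0,-1,1],[0,0,0,0,0,-1,1],[0,0,0,0,0,0,1],[0,0,0,0,0,0,1]]]'
```

```text
clock: 6.92
eef_pos: [528.1, 240.8, 17.5]
orientation: [0.0, 0.977, 0.214, -0.0]
contact_force: [-0.6, 0.2, -0.8]
gripper_width: 39.5
grip_force: 30.0
```

```bash
python3 -m inch '[[[0,0,0,0,0,0,0.3],[0,0,0,0,0,0,0.3],[0,0,0,0,0,0,0.3],[0,0,0,0,0,0,0.3],[0,0,0,0,0,20,0.3],[0,0,0,0,0,35,0.3],[0,0,0,0,0,40,0.3]]]'; python3 w.py 26 4
```

```text
clock: 7.8
eef_pos: [527.6, 240.6, 112.9]
orientation: [0.0, 0.977, 0.214, -0.001]
contact_force: [-0.1, -0.3, -1.2]
gripper_width: 66.1
grip_force: 0.0
7.8 [527.6 240.6 112.9]
['fx', 'fy', 'cx', 'cy', 'tool_from_camera', 'eye', 'orientation']
```

```bash
python3 -m inch '[[[0,0,0,-5,-21,2,0],[0,0,0,-10,-42,3,0],[0,0,0,-10,-42,0,0],[0,0,0,-10,-42,0,0],[0,0,0,-10,-42,0,0],[0,0,0,-10,-42,0,0],[0,0,0,-10,-42,0,0],[0,0,0,-10,-34,0,0],[0,0,0,0,0,0,0],[0,0,0,0,0,0,0]]]'; python3 w.py 26 5
```

```text
clock: 9.1
eef_pos: [452.0, -66.0, 116.7]
orientation: [-0.001, 0.977, 0.214, -0.001]
contact_force: [-0.5, 1.1, 0.5]
gripper_width: 94.0
grip_force: 0.0
9.1 [452.  -66.  116.7]
318 209 21.5 [455.4 -62.9  26. ]
370 34 30.1 [608.4 -40.2  26. ]
['fx', 'fy', 'cx', 'cy', 'tool_from_camera', 'eye', 'orientation']
```

View pics/w5.png

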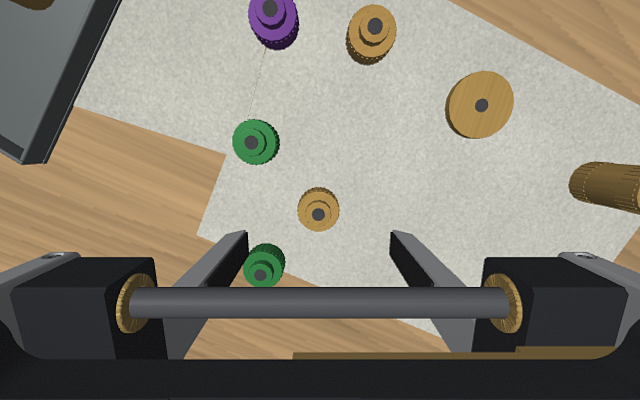

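The second nut at (318,210) is centred between the open tips, and the green nut at (264,262) stays clear of the left finger. Descending.

```bash
python3 -m inch '[[[0,0,0,0,0,-35,0],[0,0,0,0,0,-35,0],[0,0,0,0,0,-20,0],[0,0,0,0,0,-10,0],[0,0,0,0,0,-4,0],[0,0,0,0,0,0,1],[0,0,0,0,0,0,1],[0,0,0,0,0,0,1],[0,0,0,0,0,0,1],[0,0,0,0,0,0,1]]]' && python3 -m inch '[[[0,0,0,0,0,0,1],[0,0,0,0,0,0,1],[0,0,0,0,0,0,1],[0,0,0,0,0,0,1]]]'
```

```text
clock: 10.4
eef_pos: [453.2, -66.3, 13.7]
orientation: [0.0, 0.977, 0.214, 0.0]
contact_force: [0.5, -0.6, -0.7]
gripper_width: 47.4
grip_force: 0.0
clock: 10.9
eef_pos: [452.9, -66.0, 13.5]
orientation: [-0.0, 0.977, 0.214, -0.0]
contact_force: [-1.2, 1.6, 3.1]
gripper_width: 39.7
grip_force: 30.0
```

```bash
python3 -m inch '[[[0,0,0,0,0,20,1],[0,0,0,0,0,40,1],[0,0,0,0,0,40,1],[0,0,0,0,20,0,1],[0,0,0,-1,40,0,1],[0,0,0,-1,40,0,1],[0,0,0,-1,40,0,1],[0,0,0,-1,40,0,1],[0,0,0,-1,40,0,1],[0,0,0,-1,40,0,1]]]' && python3 -m inch '[[[0,0,0,-1,40,0,1],[0,0,0,0,19,0,1],[0,0,0,0,0,0,1],[0,0,0,0,0,-30,1],[0,0,0,0,0,-30,1],[0,0,0,0,0,-20,1],[0,0,0,0,0,-9,1],[0,0,0,0,0,-3,1],[0,0,0,0,0,0,1],[0,0,0,0,0,0,1]]]'
```

```text
clock: 12.15
eef_pos: [447.0, 194.7, 112.9]
orientation: [0.0, 0.977, 0.214, -0.0]
contact_force: [-0.3, 0.1, -2.4]
gripper_width: 39.5
grip_force: 30.0
clock: 13.4
eef_pos: [446.8, 252.9, 22.3]
orientation: [-0.0, 0.977, 0.214, 0.001]
contact_force: [0.6, -0.3, -2.3]
gripper_width: 40.0
grip_force: 30.0
```

```bash
python3 -m inch '[[[0,0,0,0,0,-2,1],[0,0,0,0,0,-1,1],[0,0,0,0,0,-1,1],[0,0,0,0,0,-0.5,1],[0,0,0,0,0,0,1]]]'
```

```text
clock: 14.02
eef_pos: [446.2, 252.8, 17.5]
orientation: [0.0, 0.977, 0.214, 0.0]
contact_force: [-1.0, -0.2, 4.5]
gripper_width: 39.6
grip_force: 30.0
```

Floor contact. Release, rise, and retreat to the left and back so the top camera can see the tray.

```bash
python3 -m inch '[[[0,0,0,0,0,0,0.3],[0,0,0,0,0,0,0.3],[0,0,0,0,0,0,0.3],[0,0,0,0,0,0,0.3],[0,0,0,0,0,20,0.3],[0,0,0,0,0,35,0.3],[0,0,0,0,0,40,0.3],[0,0,0,0,-30,30,0.3],[0,0,0,-10,-45,10,0.3],[0,0,0,-10,-45,10,0.3]]]'
python3 -m inch '[[[0,0,0,-10,-45,0,0.3],[0,0,0,-10,-45,0,0.3],[0,0,0,-10,-45,0,0.3],[0,0,0,-10,-45,0,0.3],[0,0,0,-10,-45,0,0.3],[0,0,0,-10,-45,0,0.3],[0,0,0,-10,-45,0,0.3],[0,0,0,-10,-45,0,0.3],[0,0,0,0,0,0,0.3],[0,0,0,0,0,0,0.3]]]'
python3 - <<'E'
from h import *
a=robot.capture('top')['frame'][120:280,130:370]; b=robot.capture('side')['frame'][140:300,150:390]
cv2.imwrite('pics/fin.png',cv2.resize(np.vstack([a,b]),None,fx=1.85,fy=1.85,interpolation=cv2.INTER_CUBIC))
E
```

```text
clock: 15.28
eef_pos: [426.0, 131.7, 162.6]
orientation: [0.0, 0.977, 0.215, 0.0]
contact_force: [-1.1, 1.1, 0.1]
gripper_width: 65.9
grip_force: 0.0
clock: 16.52
eef_pos: [345.9, -226.5, 161.8]
orientation: [-0.001, 0.977, 0.214, -0.0]
contact_force: [0.8, 0.6, 0.8]
gripper_width: 66.4
grip_force: 0.0
```

View pics/fin.png

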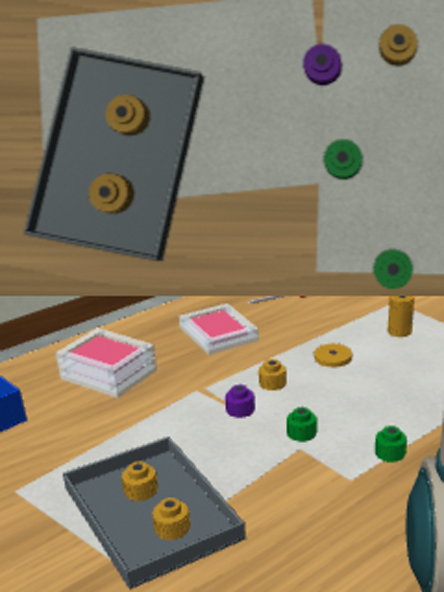

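Both nuts stand upright on the tray floor, collar up (crop pixels (126,115) and (110,192)). The third nut, at (398,44) in the crop, and the look-alikes are undisturbed. Handing in.

```bash
python3 -c "
from cell import robot
print(robot.hand_in())"
```

```text
the job is handed in; nothing more can be done
None
```

Two brass clamp nuts now stand upright, collar up, beside each other on the tray floor, the third was left where it stood, and the job was handed in at about 17 s of the 51 s allowed.

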